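# Ratchet the bench clamp shut on a sanding block

### The job

Clamp the cork sanding block lengthwise for trimming: the clamp's ratchet is set to open, so first flip the red direction lever across to its other side, then swing the blue handle back and forth to ratchet the jaw forward. Stop when the block is held against the dark end stop and the jaw's spring foot is pushed about halfway into its sleeve; do not drive it all the way in. Leave the direction lever set to closing and let go.

Things in the scene. Friction and masses are not known exactly. Their poses are not given: they have to be found in the camera images.
- clamp_base: ratchet bench clamp, fixed to the table: plywood bed 100 x 330 x 12 mm. Origin on the underside, on the vertical ratchet axis. Axes: +y is the way the jaw closes (left as seen from the robot at yaw 0), -x points to the robot; the bed spans y -60 to +270 mm, x +-50 mm; the jaw's line is x = 0
- ratchet_axis (a point): point on the vertical ratchet axis, 67 mm above the table, over the toothed wheel (16 teeth, tip radius 38 mm, z 42 to 54 mm)
- jaw (a joint): travel of the blue jaw carriage along the base's +y, m, -0.004 to 0.062, 0 as found. Geared to the toothed wheel: 12 mm per rad that the wheel turns clockwise from above, 4.7 mm per tooth. The gear is stiff (over 40 N at the jaw) and stays where it is left, so the jaw cannot be pushed by hand
- handle (a joint): blue handle swinging level about the ratchet axis, rad, limits -0.7 to 0.7; 0 = pointing along the base's -x (to the robot), positive = clockwise from above, the grip moving to the base's +y. With the lever set to closing, positive swings drive the jaw on (4 to 6 N at the grip), negative swings click back freely (1 to 2 N); up to 0.4 rad is lost at each reversal. It stays where it is left
- handle_grip (a point): middle of the upright black grip post at the handle's outer end, 155 mm from the ratchet axis, 90 mm above the table. The post is 26 mm in diameter, z 66 to 114 mm, and stands on the handle bar (22 mm wide, z 56 to 66 mm; boss 32 mm wide under the post)
- direction_lever (a joint): red direction lever on top of the handle bar, rad, -0.35 to 0.35, on a pin 60 mm from the ratchet axis, pointing from there to the axis; angle relative to the handle, positive = clockwise from above. -0.35 = opening (tip to the left, base +y), +0.35 = closing (tip to the right, base -y). Stiff (4 to 6 N at the tab), stays where it is put; counts as closing past +0.2
- lever_tab (a point): middle of the lever's upright red tab, 33 mm from the lever's pin, 87 mm above the table; the tab is 20 mm long (along the lever), 9 mm thick, z 72 to 102 mm. Push it sideways
- foot (a joint): how far the jaw's spring foot is pushed into its sleeve, m: 0 = free, 0.016 = fully in. Its yellow plunger shows 16 mm when free. Spring 1.2 N per mm plus 2.4 N preload
- foot_face (a point): centre of the steel foot plate's face (44 mm wide, 26 mm high), 29 mm above the table
- end_stop: dark steel end stop, fixed on the bed at the end away from the jaw, upright 84 mm wide, 44 mm high. Origin at the bottom middle of the face that meets the block, on the bed (z = 0.012); its -y points to the jaw
- sand_block: brown cork sanding block, loose on the bed between foot and end stop, 63 x 105 x 34 mm, the 105 mm along its own y (from jaw to stop). Origin at the centre of its underside
Mind the look-alikes: they are no part of the job. Of the things that look like the sand_block, the smallest one is meant.

How it is judged:
By the outcome, as a careful person would: the job done as asked, in the order asked, and still so for the second after the job is handed in, with the robot touching nothing.
It also fails if it takes over 72 s, if anything falls off the work surface, if the arm or the gripper's body presses on something with over 40 N, if the wrist force passes 120 N, or if a joint passes its speed limit or range.

### The arm

A 6-joint arm with a two-finger parallel gripper is mounted at the origin on the work surface; the furniture and walls round the work are solid. World frame = base frame: x ahead of the robot, y to its left, z up, the work surface at z = 0. Lengths are in m, angles in rad, forces in N, time in s.
With the tool pointing down it reaches from about 0.25 to 0.85 m from the base axis. Payload 12.5 kg.
Tool frame: the origin (TCP) lies on the centre line of the jaws, within the pads' length; the fingertips stand tip_reach ahead of it and the grasp point (between the pads) lies 3 mm ahead of it (tip_reach is the distance from the TCP to the fingertips, in m); z points along the fingers, y is the line along which they close (so a half turn about z gives the same grasp; the last joint's range is limited). The gripper opens to 93 mm and grips with 3 to 60 N. Pads are 15 mm wide; open, the fingers measure 128 mm over their backs; the gripper's body (75 mm by 188 mm) begins 65 mm behind the grasp point.
Start: joints at [1.163, 0.351, 1.652, -0, 1.139, -0.085], TCP at [0.174, 0.522, 0.241] pointing down, gripper open.
Joint ranges: [-2.75, 2.75], [-0.79, 2.1], [0.01, 2.65], [-1.57, 4.71], [0.07, 3.14], [-2.87, 2.87]. Speed limits (rad/s): [2.22, 2.22, 2.79, 3.14, 3.14, 3.14].

### API

Orientations are given as a rotation vector (axis times angle).
In Python, from cell import * gives the robot as it stands.
- The arm moves only by the tool play_rows, never from a script. Its argument "motion" is one flat list of numbers, 7 for each row, row after row: the shift along the tool's x, y, z each as a share of 20 mm, from -1 to 1, then the turn, a rotation vector about the tool's x, y, z each as a share of 10 degrees, from -1 to 1, then the opening, from 0 (shut) to 1 (fully open). A call has 1 to 8 rows; each row shifts and turns the commanded pose from where the row before left it, along the tool's axes as they then stand; what a row does not reach is not made up. A row lasts 1/8 s, in which the tool goes at most 62.5 mm and 10.7 degrees, less where a joint would pass 70% of its speed; a pose out of reach is approached as far as the arm can. A call with a number of a shift or a turn outside -1 to 1 is refused whole. A call with a gripper value outside its range is refused whole. The fingers move at their own pace and stop on an object; "newtons" is the grip in N (left out, the last holds). Time passes only in rows, so rows that do not move let the fingers close. It gives the time, the measured TCP pose, the force, the opening and the grip force at its end, in the units of the state.
- observe(): the state, without advancing time (a new reading comes with each control period).
- read_camera(name): name is "scene" or "top" or "wrist"; returns the picture (420x560x3 uint8, red, green, blue); there is no depth.
- camera_model(name): a dict with "camera_matrix" (3x3 intrinsics, pixels), "rvec" (rotation vector, rad) and "tvec" (3), from world to camera coordinates, as OpenCV has them. Camera axes: x right, y down, z forward; pixel columns grow to the right and rows downward; lengths in m; the calibration is good to about 2 mm. A picture is of the moment at which its call begins: read the wrist's pose just before it. camera_model takes no time and is no camera call; for the wrist camera it gives the pose at the moment of the call.
- hand_in(): hands the job in; it is judged then, once.
The state is a dict: "time": time; "joint_pos": joint angles; "joint_velocities": joint speeds; "tau": joint torques, N m; "ee_pos": TCP position; "eef_rot": TCP orientation; "ft_force": force on the tool from outside, world axes, zero at the start; "ft_torque": the same for the moment, N m; "gripper_width": opening from 0.0 (shut) to 1.0 (fully open); "gripper_force": force on a finger pad.
Only numpy, scipy, OpenCV 4.12 (cv2) and the standard library are available. Lean on these libraries where they do the work, as an engineer would, in place of code of your own. Each camera call takes 0.05 s, during which the arm holds its last target. There are 200 camera calls.

## Working session

There is one attempt and no reset: what is moved stays moved. The work goes in short steps, Python scripts to look and compute and a tool call to move; the robot and the scene stay as the last step left them, time stands still between calls to the robot, and variables do not carry over. Pictures are saved under pics/ and viewed, at most 10 in all, crops included, and the job is handed in when it is done.

Besides the shell and the picture viewer there is one more tool, called after "Request:" as name(argument=value, ...) on one line, values as JSON. play_rows: Moves the arm, as the interface text tells. Shift numbers are shares of 20 mm and turn numbers shares of 10 degrees, none past 1 either way. Its arguments: {"type":"object","properties":{"motion":{"type":"array","items":{"type":"number"}},"newtons":{"type":"number"}},"required":["motion"]}

```bash
mkdir -p pics; ls; python3 - <<'E'
from cell import *
import cv2
s=observe();print(s)
for n in("scene","top"):
    cv2.imwrite(f"pics/{n}0.png",read_camera(n)[:,:,::-1]);print(camera_model(n))
E
```

```text
pics
{'time': 0.0, 'joint_pos': array([ 1.16338186e+00,  3.51226825e-01,  1.65241613e+00, -1.79086020e-05,
        1.13912935e+00, -8.46096494e-02]), 'joint_velocities': array([-0.00033912,  0.00122347, -0.00094386,  0.00010212,  0.00144125,
        0.00046459]), 'tau': array([-7.59142858e-04, -4.97332335e+01, -2.85253519e+01,  6.98567927e-02,
        2.58089433e-02, -9.29312137e-05]), 'ee_pos': array([0.17433127, 0.52129899, 0.2401096 ]), 'eef_rot': array([-5.04806586e-01, -3.10049440e+00,  1.80327165e-03]), 'ft_force': array([-0.06264741, -0.00946795, -0.02375012]), 'ft_torque': array([-0.0386846 ,  0.0288262 ,  0.00888715]), 'gripper_force': 0.0, 'gripper_width': 1.0032044504833426}
{'camera_matrix': array([[543.20083415,   0.        , 280.51271732],
       [  0.        , 543.20083415, 205.33586534],
       [  0.        ,   0.        ,   1.        ]]), 'rvec': array([ 2.10395349, -0.83856515,  0.41702156]), 'tvec': array([-0.28776769,  0.29939969,  0.92741236])}
{'camera_matrix': array([[422.45664108,   0.        , 280.26021507],
       [  0.        , 422.45664108, 214.28055283],
       [  0.        ,   0.        ,   1.        ]]), 'rvec': array([ 2.14181371, -2.18733317,  0.14003785]), 'tvec': array([0.09730193, 0.46750846, 1.05935784])}
```

View pics/scene0.png

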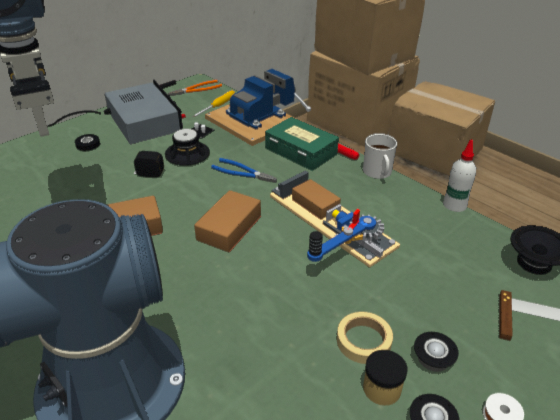

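View pics/top0.png

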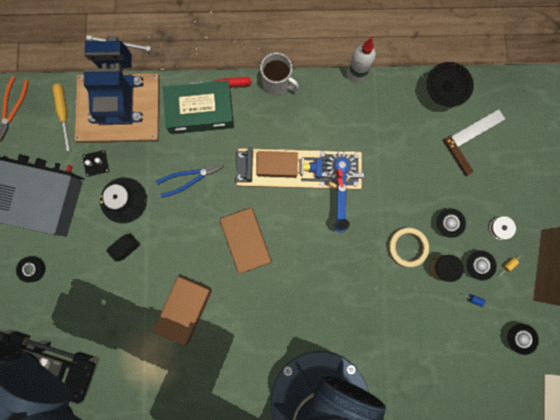

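The top view shows the clamp at about px (236–364, 148–188). The grip is at (342,225), the red lever at (340,175), and the block on the bed at (278,164). Next I'll measure these.

```bash
cat > h.py <<'E'
from cell import *
import cv2, numpy as np
def ray(n,uv,z,m=None):
    m=m or camera_model(n);R=cv2.Rodrigues(m["rvec"])[0];t=m["tvec"]
    d=R.T@np.linalg.solve(m["camera_matrix"],[uv[0],uv[1],1.]);c=-R.T@t
    return c+d*(z-c[2])/d[2]
def pix(n,p,m=None):
    m=m or camera_model(n)
    return cv2.projectPoints(np.array([p],float),m["rvec"],m["tvec"],m["camera_matrix"],None)[0].ravel()
def base(o,yaw,p):
    c,s=np.cos(yaw),np.sin(yaw);return np.array([o[0]+c*p[0]-s*p[1],o[1]+s*p[0]+c*p[1],p[2]])
E
python3 - <<'E'
from h import *
im=cv2.imread("pics/top0.png");hsv=cv2.cvtColor(im,cv2.COLOR_BGR2HSV)
roi=np.zeros(im.shape[:2],np.uint8);roi[140:240,225:375]=1
def mask(lo,hi): return cv2.inRange(hsv,lo,hi)*roi
wood=mask((12,40,150),(32,200,255))
pts=cv2.findNonZero(wood);r=cv2.minAreaRect(pts);b=cv2.boxPoints(r);print("wood",r)
for q in b: print(q,ray("top",q,0.012).round(4))
red=mask((0,150,120),(5,255,255))|mask((172,150,120),(180,255,255))
p=cv2.findNonZero(red).reshape(-1,2);print("red",p.mean(0),len(p),p.min(0),p.max(0),ray("top",p.mean(0),.09))
blk=mask((0,0,0),(180,255,60));blk[:205]=0
p=cv2.findNonZero(blk).reshape(-1,2);print("grip",p.mean(0),len(p),ray("top",p.mean(0),.1))
cv2.imwrite("pics/c1.png",cv2.resize(im[140:240,228:372],None,fx=5,fy=5,interpolation=cv2.INTER_CUBIC))
E
```

```text
wood ((293.175537109375, 194.77671813964844), (135.26052856445312, 91.385498046875), 1.301952600479126)
[224.52452 238.92102] [0.41   0.2329 0.012 ]
[226.60094 147.55911] [0.6527 0.226  0.012 ]
[361.82654 150.63242] [ 0.6375 -0.1335  0.012 ]
[359.75012 241.99432] [ 0.3947 -0.1173  0.012 ]
red [339.86206897 177.65517241] 58 [337 169] [342 186] [ 0.54940852 -0.0599104   0.09      ]
grip [341.91262136 224.16504854] 103 [ 0.43390214 -0.05890847  0.1       ]
```

View pics/c1.png

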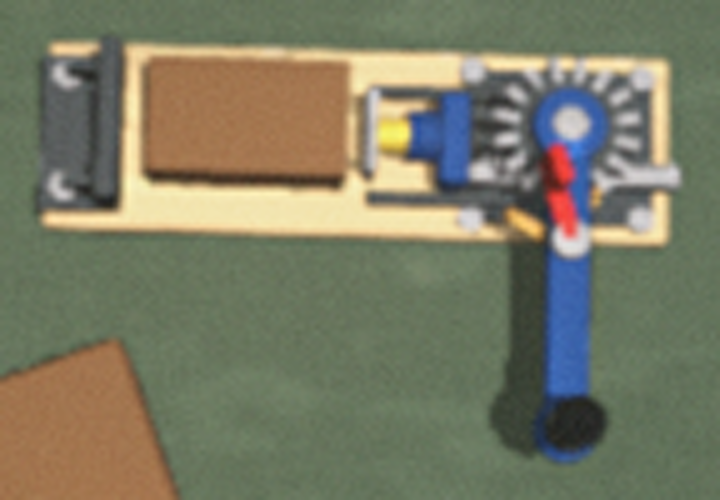

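The crop shows the bed corners, wheel hub at crop (572,122), lever pin (570,240), and tab top (557,165), which is on the opening side. The grip is at (575,423), and the block is skewed slightly, with a gap to both stop and foot.

```bash
python3 - <<'E'
from h import *
f=lambda x,y,z:ray("top",(228+x/5-.4,140+y/5-.4),z)
C=[f(*q,.012) for q in((49,42),(667,60),(665,243),(42,227))]
print(np.array(C).round(4))
d=(C[0]-C[1]+C[3]-C[2]);yaw=np.arctan2(-d[0],d[1]);print("yaw",yaw)
c=np.mean(C,0);o=c-np.array([-np.sin(yaw),np.cos(yaw),0])*.105;print("origin from bed",o)
print("len",np.linalg.norm(C[0]-C[1]),np.linalg.norm(C[1]-C[2]))
for nm,x,y,z in(("hub",572,122,.066),("pin",570,240,.07),("tabtop",557,163,.102),("grip",575,423,.114)):print(nm,f(x,y,z).round(4))
for nm,p in(("axis",(0,0,.067)),("grip",(-.155,0,.114)),("tab",(-.06+.033*np.cos(.35),.033*np.sin(.35),.102))):
    w=base(o,yaw,p);print(nm,w.round(4),pix("top",w),pix("scene",w))
import cv2
im=cv2.imread("pics/scene0.png");cv2.imwrite("pics/c2.png",cv2.resize(im[160:290,250:420],None,fx=4.5,fy=4.5,interpolation=cv2.INTER_CUBIC))
E
```

```text
[[ 0.651   0.1973  0.012 ]
 [ 0.6349 -0.1312  0.012 ]
 [ 0.5361 -0.1258  0.012 ]
 [ 0.5512  0.2019  0.012 ]]
yaw -0.04746820211070821
origin from bed [ 0.58830355 -0.06930394  0.012     ]
len 0.32889486102156645 0.09889312583087674
hub [ 0.5892 -0.0704  0.066 ]
pin [ 0.5282 -0.0664  0.07  ]
tabtop [ 0.5604 -0.0564  0.102 ]
grip [ 0.4325 -0.0583  0.114 ]
axis [ 0.5883 -0.0693  0.067 ] [341.63423134 164.27708956] [367.14244717 219.37706648]
grip [ 0.4335 -0.0619  0.114 ] [344.11455537 223.75015748] [316.11593461 233.48747117]
tab [ 0.5599 -0.0566  0.102 ] [339.08195864 172.43161342] [355.50559034 209.55972005]
```

View pics/c2.png

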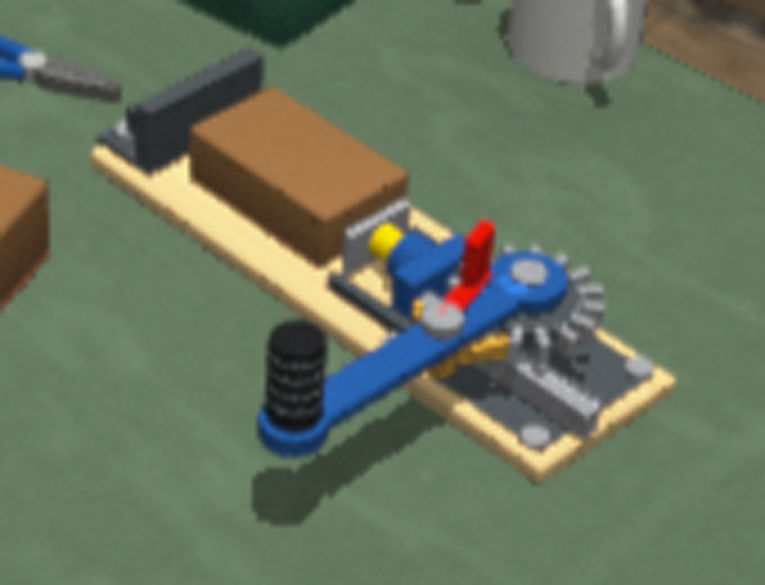

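```bash
cat >> h.py <<'E'
from scipy.spatial.transform import Rotation as Ro
O=np.array([.5885,-.0697]);Y=-.0475
def state():
    s=observe();p=s["ee_pos"];R=Ro.from_rotvec(s["eef_rot"]).as_matrix()
    b=Ro.from_euler("z",-Y).apply([p[0]-O[0],p[1]-O[1],p[2]])
    print("t",round(s["time"],2),"base-frame tcp",b.round(4),"ft",s["ft_force"].round(1),"w",round(s["gripper_width"],3),"gf",round(s["gripper_force"],1))
    return p,R,b
def go(b,cw):
    "total turn and shift (units) to base-frame tcp b with tool y turned cw rad from base +y; turn first"
    p,R,_=state();t=base(O,Y,b);a=Y-cw
    T=np.column_stack([[-np.cos(a),-np.sin(a),0],[-np.sin(a),np.cos(a),0],[0,0,-1]])
    print("turn",(np.degrees(Ro.from_matrix(R.T@T).as_rotvec())/10).round(3),"shift",(T.T@(t-p)/.02).round(2))
E
python3 - <<'E'
from h import *
import cell;print([n for n in dir(cell) if not n.startswith('__')], globals().get("tip_reach"))
go([-.029,.050,.20],0)
E
```

```text
['MotionError', 'camera_model', 'hand_in', 'observe', 'read_camera', 'tip_reach'] 0.022
t 0.1 base-frame tcp [-0.4418  0.5707  0.2402] ft [ 0.5 -0.4  0.1] w 1.0 gf 0.0
turn [-6.000e-03 -1.000e-03 -1.577e+00] shift [-20.64 -26.04   2.01]
```

Request:
play_rows(motion=[0,0,0,0,0,-0.79,0,0,0,0,0,0,-0.79,0,-0.76,-0.96,0,0,0,0,0,-0.76,-0.96,0,0,0,0,0,-0.76,-0.96,0,0,0,0,0,-0.76,-0.96,0,0,0,0,0,-0.76,-0.96,0,0,0,0,0,-0.76,-0.96,0,0,0,0,0], newtons=10)

```text
time: 1.1
ee_pos: [0.2604, 0.4014, 0.2404]
eef_rot: [-0.074, -3.14, 0.001]
ft_force: [0.3, 0.2, 0.2]
gripper_width: 0.192
gripper_force: 0.0
```

Request:
play_rows(motion=[-0.76,-0.96,0,0,0,0,0,-0.76,-0.96,0,0,0,0,0,-0.76,-0.96,0,0,0,0,0,-0.76,-0.96,0,0,0,0,0,-0.76,-0.96,0,0,0,0,0,-0.76,-0.96,0,0,0,0,0,-0.76,-0.96,0,0,0,0,0,-0.76,-0.96,0,0,0,0,0])

```text
time: 2.1
ee_pos: [0.3746, 0.2423, 0.2404]
eef_rot: [-0.074, -3.14, 0.0]
ft_force: [0.3, 0.4, 0.2]
gripper_width: 0.001
gripper_force: 0.0
```

Request:
play_rows(motion=[-0.76,-0.96,0,0,0,0,0,-0.76,-0.96,0,0,0,0,0,-0.76,-0.96,0,0,0,0,0,-0.76,-0.96,0,0,0,0,0,-0.76,-0.96,0,0,0,0,0,-0.76,-0.96,0,0,0,0,0,-0.76,-0.96,0,0,0,0,0,-0.76,-0.96,0,0,0,0,0])

```text
time: 3.1
ee_pos: [0.4889, 0.0832, 0.2404]
eef_rot: [-0.074, -3.14, 0.0]
ft_force: [-0.0, -0.3, 0.7]
gripper_width: 0.005
gripper_force: 0.0
```

Request:
play_rows(motion=[-0.76,-0.96,0.3,0,0,0,0,-0.76,-0.96,0.5,0,0,0,0,-0.76,-0.96,0.6,0,0,0,0,-0.76,-0.96,0.6,0,0,0,0,-0.76,-0.96,0,0,0,0,0,0,0,0,0,0,0,0])

```text
time: 3.85
ee_pos: [0.5605, -0.0167, 0.1999]
eef_rot: [-0.076, -3.14, -0.0]
ft_force: [-0.5, 0.8, 0.8]
gripper_width: 0.006
gripper_force: 0.0
```

```bash
python3 - <<'E'
from h import *
go([-.029,.045,.102],0)
m=camera_model("wrist");im=read_camera("wrist");cv2.imwrite("pics/w1.png",im[:,:,::-1])
hsv=cv2.cvtColor(im,cv2.COLOR_RGB2HSV)
red=cv2.inRange(hsv,(0,150,100),(5,255,255))|cv2.inRange(hsv,(172,150,100),(180,255,255))
n,l,st,ce=cv2.connectedComponentsWithStats(red)
for i in range(1,n):
    if st[i,4]>100:
        w=ray("wrist",ce[i],.09,m);print(st[i],ce[i],Ro.from_euler("z",-Y).apply(w-[*O,0]).round(4))
E
```

```text
t 3.85 base-frame tcp [-0.0305  0.0516  0.1999] ft [-0.5  0.8  0.8] w 0.006 gf 0.0
turn [ 0.    -0.004 -0.006] shift [-0.08 -0.33  4.89]
[226 189  22  34 244] [235.69672131 200.65163934] [-0.0462  0.0106  0.09  ]
[228 213  15  23 210] [235.32380952 223.98095238] [-0.0251  0.0093  0.09  ]
[424 375  58  23 994] [450.01509054 386.62977867] [0.1543 0.2246 0.09  ]
```

View pics/w1.png

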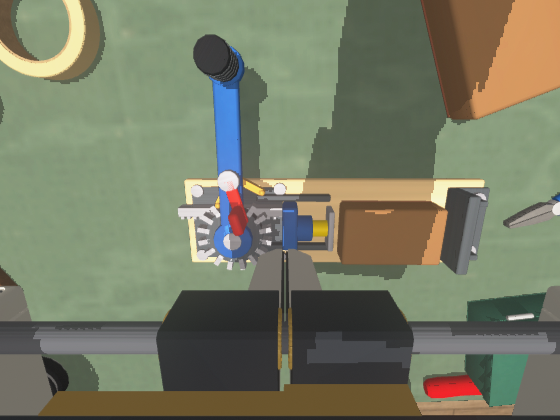

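The wrist view shows the tab at about (237,220), matching the top-view measurement, and the fingers shut beside it on the jaw side. I'll descend next to the tab.

Request:
play_rows(motion=[0,-0.2,1,0,0,0,0,0,0,1,0,0,0,0,0,0,1,0,0,0,0,0,0,1,0,0,0,0,0,0,0.9,0,0,0,0,0,0,0,0,0,0,0])

```text
time: 4.65
ee_pos: [0.559, -0.0191, 0.1016]
eef_rot: [-0.073, -3.138, -0.0]
ft_force: [-1.0, -0.1, 0.1]
gripper_width: 0.008
gripper_force: 0.0
```

Request:
play_rows(motion=[0,-0.4,0,0,0,0,0,0,-0.3,0,0,0,0,0,0,-0.3,0,0,0,0,0,0,-0.3,0,0,0,0,0,0,0,0,0,0,0,0])

```text
time: 5.28
ee_pos: [0.5595, -0.0457, 0.1033]
eef_rot: [0.075, 3.138, 0.001]
ft_force: [2.7, 3.5, 1.8]
gripper_width: 0.002
gripper_force: 1.6
```

```bash
python3 - <<'E'
from h import *
state()
E
```

```text
t 5.28 base-frame tcp [-0.0301  0.0226  0.1033] ft [2.7 3.5 1.8] w 0.002 gf 1.6
```

Request:
play_rows(motion=[0,-0.25,0,0,0,0,0,0,-0.25,0,0,0,0,0,0,0,0,0,0,0,0])

```text
time: 5.65
ee_pos: [0.5593, -0.055, 0.1033]
eef_rot: [0.075, 3.137, 0.002]
ft_force: [5.5, 8.2, -0.1]
gripper_width: -0.002
gripper_force: 4.6
```

Request:
play_rows(motion=[0,-0.15,0,0,0,0,0,0,-0.05,0,0,0,0,0,0,0,0,0,0,0,0])

```text
time: 6.02
ee_pos: [0.5593, -0.0578, 0.1034]
eef_rot: [0.075, 3.137, 0.005]
ft_force: [6.3, 17.2, 0.1]
gripper_width: 0.006
gripper_force: 8.6
```

```bash
python3 - <<'E'
from h import *
state()
im=read_camera("top");cv2.imwrite("pics/t2.png",cv2.resize(im[140:240,228:372],None,fx=5,fy=5,interpolation=cv2.INTER_CUBIC)[:,:,::-1])
E
```

```text
t 6.03 base-frame tcp [-0.0298  0.0105  0.1034] ft [ 6.3 17.2  0.1] w 0.006 gf 8.6
```

Request:
play_rows(motion=[0,0.5,0,0,0,0,0,0,0.5,0,0,0,0,0,0,0,-1,0,0,0,0,0,0,-1,0,0,0,0,0,0,-1,0,0,0,0,0,0,-1,0,0,0,0.6,0.5,-0.5,0,0,0,0,0.6,0.5,-0.5,0,0,0,0,0.6])

```text
time: 7.08
ee_pos: [0.5366, -0.0591, 0.1818]
eef_rot: [-0.074, -3.139, -0.0]
ft_force: [-0.3, 0.4, 0.9]
gripper_width: 0.276
gripper_force: 0.0
```

```bash
python3 - <<'E'
from h import *
im=read_camera("top");cv2.imwrite("pics/t2.png",cv2.resize(im[140:240,228:372],None,fx=5,fy=5,interpolation=cv2.INTER_CUBIC)[:,:,::-1])
m=camera_model("wrist");im=read_camera("wrist");cv2.imwrite("pics/w2.png",im[:,:,::-1])
hsv=cv2.cvtColor(im,cv2.COLOR_RGB2HSV)
red=cv2.inRange(hsv,(0,150,100),(5,255,255))|cv2.inRange(hsv,(172,150,100),(180,255,255))
blk=cv2.inRange(hsv,(0,0,0),(180,255,50));blk[180:]=0
for nm,k,z in(("red",red,.095),("blk",blk,.11)):
  n,l,st,ce=cv2.connectedComponentsWithStats(k)
  for i in range(1,n):
    if st[i,4]>100:
        w=ray("wrist",ce[i],z,m);print(nm,st[i],ce[i],Ro.from_euler("z",-Y).apply(w-[*O,0]).round(4))
go([-.155,0,.16],0)
E
```

```text
red [258 212  22  58 604] [267.7615894  240.49337748] [-0.0421 -0.0057  0.095 ]
red [483 400  30  16 354] [498.77966102 407.96892655] [0.1325 0.2158 0.095 ]
blk [  0 102  10  50 147] [  5.28571429 126.32653061] [-0.131  -0.1808  0.11  ]
t 7.17 base-frame tcp [-0.0526  0.0077  0.1818] ft [ 0.2 -0.6  0.3] w 0.362 gf 0.0
turn [ 0.    -0.012 -0.004] shift [ 5.12 -0.38  1.09]
```

View pics/w2.png

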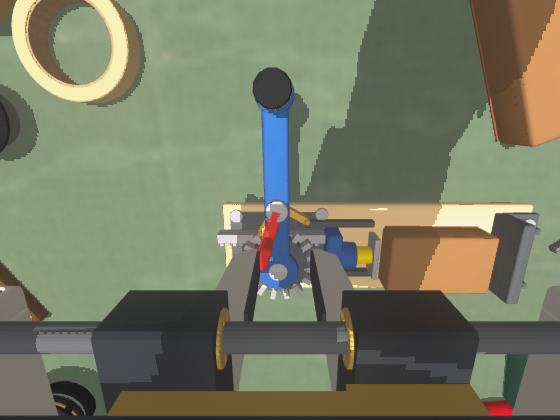

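The lever now points to the base −y (closing) side, with the tab at about (266,245). The post top is at (272,88), the foot plate at about (377,257), the block spans x 380–497, and the stop face is at about 497.

```bash
python3 - <<'E'
from h import *
m=camera_model("wrist")
f=lambda u,v,z:Ro.from_euler("z",-Y).apply(ray("wrist",(u,v),z,m)-[*O,0]).round(4)
print("post",f(272,88,.114))
print("blk near jaw",f(379,290,.046),f(384,227,.046)," far",f(497,227,.046),f(493,293,.046))
print("foot",f(379,240,.042)," stop",f(493,214,.056),f(510,305,.056))
g=lambda x,y,z:Ro.from_euler("z",-Y).apply(ray("top",(228+x/5-.4,140+y/5-.4),z)-[*O,0]).round(4)
print("top: foot",g(364,92,.042),"blk",g(348,62,.046),g(345,178,.046),g(147,58,.046),g(145,175,.046),"stop",g(121,40,.056),g(119,205,.056))
E
```

```text
post [-0.1541  0.0004  0.114 ]
blk near jaw [0.0335 0.1055 0.046 ] [-0.0352  0.1042  0.046 ]  far [-0.0352  0.213   0.046 ] [0.037  0.2234 0.046 ]
foot [-0.0202  0.1019  0.042 ]  stop [-0.0514  0.1995  0.056 ] [0.0446 0.2355 0.056 ]
top: foot [0.0195 0.1032 0.042 ] blk [0.034 0.112 0.046] [-0.0268  0.1123  0.046 ] [0.0332 0.2155 0.046 ] [-0.0281  0.2145  0.046 ] stop [0.0395 0.2285 0.056 ] [-0.0461  0.2266  0.056 ]
```

Request:
play_rows(motion=[1,-0.1,0,0,0,0,0.6,1,-0.1,0,0,0,0,0.6,1,-0.1,0,0,0,0,0.6,1,-0.05,0,0,0,0,0.6,1,0,0,0,0,0,0.6,0.1,0,0,0,0,0,0.6,0,0,0,0,0,0,0.6])

```text
time: 8.05
ee_pos: [0.4363, -0.0609, 0.1826]
eef_rot: [0.074, 3.14, -0.0]
ft_force: [1.1, 0.8, -0.0]
gripper_width: 0.599
gripper_force: 0.0
```

Request:
play_rows(motion=[0,0,1,0,0,0,0.6,0,0,1,0,0,0,0.6,0,0,1,0,0,0,0.6,0,0,1,0,0,0,0.6,0,0,0.4,0,0,0,0.4,0,0,0,0,0,0,0.34,0,0,0,0,0,0,0.34])

```text
time: 8.93
ee_pos: [0.4363, -0.0609, 0.0952]
eef_rot: [0.074, 3.14, -0.0]
ft_force: [0.6, 0.1, 0.2]
gripper_width: 0.358
gripper_force: 0.0
```

```bash
python3 - <<'E'
from h import *
go([-.155,0,.092],0)
# arc step of a rad in tool axes, middle-of-step: 
for a in(.12,-.12):
    # tool at angle 0: tool x = base -x ; tool y = base +y ; after step grip at (-.155cos a,.155 sin a)
    print(a,"x",.155*(np.cos(a)-1)/.02,"y",.155*np.sin(a)/.02,"turnz",np.degrees(a)/10)
E
```

```text
t 8.93 base-frame tcp [-0.1525  0.0016  0.0952] ft [0.6 0.1 0.2] w 0.358 gf 0.0
turn [-0.001  0.006  0.002] shift [ 0.13 -0.08  0.16]
0.12 x -0.05573307213253656 y 0.927769606489125 turnz 0.6875493541569878
-0.12 x -0.05573307213253656 y -0.927769606489125 turnz -0.6875493541569878
```

Request:
play_rows(motion=[0.1,-0.08,0.1,0,0,0,0.3,-0.05,0.93,0,0,0,0.69,0.3,-0.05,0.93,0,0,0,0.69,0.3,-0.05,0.93,0,0,0,0.69,0.3,-0.05,0.93,0,0,0,0.69,0.3,-0.05,0.93,0,0,0,0.69,0.3,0,0,0,0,0,0,0.3])

```text
time: 9.8
ee_pos: [0.4646, 0.0246, 0.0928]
eef_rot: [0.999, 2.978, 0.0]
ft_force: [-0.1, -0.6, 0.3]
gripper_width: 0.3
gripper_force: 0.3
```

```bash
cat >> h.py <<'E'
def grip():
    p,R,b=state();print("r",np.hypot(b[0],b[1]).round(4),"handle",np.arctan2(b[1],-b[0]).round(3),"tool cw",(Y-np.arctan2(-R[0,1],R[1,1])).round(3))
def yel():
    "yellow plunger and block ends, top view, base y"
    im=read_camera("top")[140:200,228:372];h=cv2.cvtColor(cv2.resize(im,None,fx=4,fy=4,interpolation=cv2.INTER_CUBIC),cv2.COLOR_RGB2HSV)
    k=cv2.inRange(h,(22,170,130),(33,255,255));n,l,st,ce=cv2.connectedComponentsWithStats(k)
    g=lambda x,y,z:(Ro.from_euler("z",-Y).apply(ray("top",(228+x/4-.375,140+y/4-.375),z)-[*O,0])*1000).round(1)
    for i in range(1,n):
        if st[i,4]>40: print("yellow",st[i],g(st[i,0],ce[i][1],.036)[:2],g(st[i,0]+st[i,2],ce[i][1],.036)[:2])
    return im
E
python3 - <<'E'
from h import *
grip();yel()
E
```

```text
t 9.8 base-frame tcp [-0.1282  0.0883  0.0928] ft [-0.1 -0.6  0.3] w 0.3 gf 0.3
r 0.1557 handle 0.603 tool cw 0.6
```

Request:
play_rows(motion=[-0.05,-0.93,0,0,0,-0.69,0.3,-0.05,-0.93,0,0,0,-0.69,0.3,-0.05,-0.93,0,0,0,-0.69,0.3,-0.05,-0.93,0,0,0,-0.69,0.3,-0.05,-0.93,0,0,0,-0.69,0.3,-0.05,-0.93,0,0,0,-0.69,0.3,-0.05,-0.93,0,0,0,-0.69,0.3,-0.05,-0.93,0,0,0,-0.69,0.3])

```text
time: 10.85
ee_pos: [0.439, -0.118, 0.0928]
eef_rot: [-0.501, 3.101, 0.0]
ft_force: [1.4, 2.3, -0.4]
gripper_width: 0.299
gripper_force: 1.2
```

Request:
play_rows(motion=[-0.05,-0.93,0,0,0,-0.69,0.3,-0.05,-0.93,0,0,0,-0.69,0.3,0,0,0,0,0,0,0.3])

```text
time: 11.22
ee_pos: [0.4551, -0.152, 0.0928]
eef_rot: [-0.86, 3.021, -0.001]
ft_force: [-0.2, -1.4, 2.3]
gripper_width: 0.301
gripper_force: 0.9
```

```bash
python3 - <<'E'
from h import *
grip();im=yel()
cv2.imwrite("pics/t3.png",cv2.resize(im,None,fx=5,fy=5,interpolation=cv2.INTER_CUBIC)[:,:,::-1])
E
```

```text
t 11.22 base-frame tcp [-0.1294 -0.0885  0.0928] ft [-0.2 -1.4  2.3] w 0.301 gf 0.9
r 0.1568 handle -0.6 tool cw -0.602
```

View pics/t3.png

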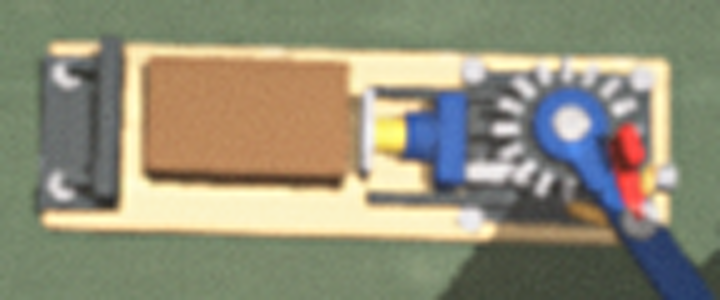

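The view shows the gripper clear of the jaw, the yellow plunger at about (391,133), and the foot still short of the block. The jaw has moved only slightly. Now a full forward stroke and back.

Request:
play_rows(motion=[-0.05,0.93,0,0,0,0.69,0.3,-0.05,0.93,0,0,0,0.69,0.3,-0.05,0.93,0,0,0,0.69,0.3,-0.05,0.93,0,0,0,0.69,0.3,-0.05,0.93,0,0,0,0.69,0.3,-0.05,0.93,0,0,0,0.69,0.3,-0.05,0.93,0,0,0,0.69,0.3,-0.05,0.93,0,0,0,0.69,0.3])

```text
time: 12.28
ee_pos: [0.4429, -0.0072, 0.0928]
eef_rot: [-0.645, -3.075, 0.001]
ft_force: [1.5, -4.0, -0.4]
gripper_width: 0.302
gripper_force: 2.1
```

Request:
play_rows(motion=[-0.05,0.93,0,0,0,0.69,0.3,-0.05,0.93,0,0,0,0.69,0.3,0,0,0,0,0,0,0.3,-0.05,-0.93,0,0,0,-0.69,0.3,-0.05,-0.93,0,0,0,-0.69,0.3,-0.05,-0.93,0,0,0,-0.69,0.3])

```text
time: 13.02
ee_pos: [0.4358, -0.0257, 0.0927]
eef_rot: [0.441, 3.11, 0.0]
ft_force: [1.8, 0.6, 0.0]
gripper_width: 0.299
gripper_force: 0.6
```

Request:
play_rows(motion=[-0.05,-0.93,0,0,0,-0.69,0.3,-0.05,-0.93,0,0,0,-0.69,0.3,-0.05,-0.93,0,0,0,-0.69,0.3,-0.05,-0.93,0,0,0,-0.69,0.3,-0.05,-0.93,0,0,0,-0.69,0.3,-0.05,-0.93,0,0,0,-0.69,0.3,-0.05,-0.93,0,0,0,-0.69,0.3,0,0,0,0,0,0,0.3])

```text
time: 14.02
ee_pos: [0.4524, -0.1514, 0.0926]
eef_rot: [-0.86, 3.021, -0.0]
ft_force: [0.7, -1.2, 0.9]
gripper_width: 0.298
gripper_force: 0.6
```

```bash
python3 - <<'E'
import re
s=open("h.py").read()
i=s.index("def yel")
s=s[:i]+'''def yel():
    "base-y (mm) of things along jaw line, top view: resampled strip along base y at z=.036"
    im=read_camera("top");ys=np.arange(.05,.24,.0005);xs=np.arange(-.006,.0061,.001)
    uv=np.array([[pix("top",base(O,Y,(x,y,.036))) for y in ys] for x in xs],np.float32)
    st=cv2.remap(im,uv[...,0],uv[...,1],cv2.INTER_CUBIC).mean(0).astype(int)
    r,g,b=st.T
    def run(k):
        i=np.where(k)[0];return (round(1000*ys[i[0]],1),round(1000*ys[i[-1]],1),len(i)*.5) if len(i) else None
    print("yellow",run((r-b>70)&(g-b>50)&(b<110)&(ys<.16)),"blue",run(b-r>40),"brown",run((r-b>25)&(r<185)&(g-b<50)&(ys>.1)),"dark",run((r<75)&(b<85)&(b-r<25)&(ys>.2)))
    return im[140:200,228:372],st
'''
open("h.py","w").write(s)
E
python3 - <<'E'
from h import *
grip();im,st=yel();print(st[::4].tolist())
E
```

```text
t 14.03 base-frame tcp [-0.1321 -0.0881  0.0926] ft [ 0.7 -1.2  0.9] w 0.298 gf 0.6
r 0.1588 handle -0.588 tool cw -0.602Traceback (most recent call last):
  File "<stdin>", line 2, in <module>
  File "h.py", line 29, in yel
    uv=np.array([[pix("top",base(O,Y,(x,y,.036))) for y in ys] for x in xs],np.float32)
                  ~~~^^^^^^^^^^^^^^^^^^^^^^^^^^^^
  File "h.py", line 8, in pix
    m=m or camera_model(n)
           ~~~~~~~~~~~~^^^
ValueError: time passes only in moves, steps and waits
```

```bash
sed -i 's/im=read_camera("top");ys=/m=camera_model("top");im=read_camera("top");ys=/; s/pix("top",base(O,Y,(x,y,.036)))/pix("top",base(O,Y,(x,y,.036)),m)/' h.py
python3 - <<'E'
from h import *
grip();im,st=yel();print(st[::4].tolist())
im0=cv2.imread("pics/top0.png")[:,:,::-1].copy()
import h; h.read_camera=lambda n:im0
h.yel()
E
```

```text
t 14.07 base-frame tcp [-0.1324 -0.0875  0.0926] ft [-0.7 -1.3  0.5] w 0.302 gf 0.7
r 0.1587 handle -0.584 tool cw -0.601
yellow (np.float64(92.0), np.float64(103.5), 6.0) blue (np.float64(61.0), np.float64(89.0), 28.5) brown (np.float64(214.5), np.float64(229.0), 7.5) dark None
[[199, 175, 138], [254, 232, 177], [255, 242, 190], [255, 249, 192], [240, 219, 186], [176, 163, 183], [96, 120, 187], [72, 112, 192], [72, 115, 194], [76, 116, 193], [76, 114, 190], [72, 107, 177], [70, 103, 170], [71, 103, 171], [71, 106, 176], [73, 109, 180], [74, 109, 181], [71, 107, 181], [65, 102, 178], [69, 100, 169], [123, 126, 134], [210, 192, 108], [253, 240, 103], [252, 243, 111], [250, 242, 114], [249, 241, 114], [249, 240, 108], [247, 237, 111], [241, 230, 134], [238, 231, 195], [234, 233, 234], [221, 213, 213], [200, 173, 157], [189, 144, 109], [188, 135, 90], [190, 138, 92], [191, 139, 95], [190, 139, 93], [192, 141, 96], [191, 139, 95], [189, 137, 92], [190, 139, 94], [190, 138, 93], [190, 138, 93], [190, 139, 94], [190, 139, 94], [189, 137, 93], [189, 138, 93], [190, 139, 95], [190, 140, 95],
[... 188 characters left out ...]
93], [187, 137, 93], [186, 136, 92], [188, 138, 93], [186, 136, 91], [186, 135, 91], [188, 137, 93], [186, 136, 91], [187, 136, 92], [187, 136, 93], [187, 135, 92], [187, 136, 92], [187, 136, 92], [186, 136, 92], [185, 136, 91], [186, 135, 92], [186, 135, 91], [185, 136, 92], [185, 136, 92], [186, 136, 93], [187, 136, 93], [185, 133, 90], [168, 121, 82], [162, 123, 86], [191, 159, 114], [238, 218, 163], [255, 243, 185], [230, 206, 154], [163, 140, 105], [108, 104, 95], [96, 101, 102], [106, 111, 112], [109, 112, 111], [101, 105, 105]]
yellow (np.float64(80.5), np.float64(93.0), 13.0) blue (np.float64(50.0), np.float64(77.0), 27.5) brown (np.float64(103.0), np.float64(229.0), 112.0) dark None
```

The jaw has advanced about 11.5 mm and the foot is just reaching the block. About 17 mm remain. I'll correct the radius and make one more full stroke.

Request:
play_rows(motion=[-0.15,0.93,0,0,0,0.69,0.3,-0.1,0.93,0,0,0,0.69,0.3,-0.06,0.93,0,0,0,0.69,0.3,-0.06,0.93,0,0,0,0.69,0.3,-0.06,0.93,0,0,0,0.69,0.3,-0.06,0.93,0,0,0,0.69,0.3,-0.06,0.93,0,0,0,0.69,0.3,-0.06,0.93,0,0,0,0.69,0.3])

```text
time: 15.12
ee_pos: [0.4444, -0.0055, 0.0928]
eef_rot: [-0.644, -3.075, 0.001]
ft_force: [1.4, -4.8, -0.9]
gripper_width: 0.301
gripper_force: 2.1
```

Request:
play_rows(motion=[-0.06,0.93,0,0,0,0.69,0.3,-0.06,0.93,0,0,0,0.69,0.3,0,0,0,0,0,0,0.3,-0.06,-0.93,0,0,0,-0.69,0.3,-0.06,-0.93,0,0,0,-0.69,0.3,-0.06,-0.93,0,0,0,-0.69,0.3])

```text
time: 15.88
ee_pos: [0.4379, -0.0244, 0.0926]
eef_rot: [-0.441, -3.11, -0.001]
ft_force: [1.4, 0.8, -1.2]
gripper_width: 0.297
gripper_force: 0.6
```

Request:
play_rows(motion=[-0.06,-0.93,0,0,0,-0.69,0.3,-0.06,-0.93,0,0,0,-0.69,0.3,-0.06,-0.93,0,0,0,-0.69,0.3,-0.06,-0.93,0,0,0,-0.69,0.3,-0.06,-0.93,0,0,0,-0.69,0.3,-0.06,-0.93,0,0,0,-0.69,0.3,-0.06,-0.93,0,0,0,-0.69,0.3,0,0,0,0,0,0,0.3])

```text
time: 16.88
ee_pos: [0.4562, -0.1502, 0.0926]
eef_rot: [-0.86, 3.021, -0.0]
ft_force: [0.3, -1.5, 1.3]
gripper_width: 0.302
gripper_force: 0.9
```

```bash
python3 - <<'E'
from h import *
grip();im,st=yel();print(st[20:160:2].tolist());print(st[310:370:4].tolist())
cv2.imwrite("pics/t4.png",cv2.resize(im,None,fx=5,fy=5,interpolation=cv2.INTER_CUBIC)[:,:,::-1])
E
```

```text
t 16.88 base-frame tcp [-0.1283 -0.0867  0.0926] ft [ 0.3 -1.5  1.3] w 0.302 gf 0.9
r 0.1549 handle -0.594 tool cw -0.602
yellow (np.float64(102.0), np.float64(113.0), 5.0) blue (np.float64(70.5), np.float64(99.0), 29.0) brown (np.float64(100.5), np.float64(229.0), 9.0) dark None
[[250, 238, 191], [250, 238, 192], [251, 239, 192], [253, 241, 191], [254, 242, 189], [253, 237, 183], [255, 233, 175], [249, 221, 169], [223, 197, 166], [192, 173, 168], [151, 146, 173], [117, 127, 179], [93, 118, 186], [73, 111, 191], [72, 112, 193], [75, 115, 194], [75, 116, 194], [76, 116, 194], [77, 116, 194], [78, 117, 195], [78, 116, 193], [75, 111, 185], [72, 105, 176], [70, 101, 169], [71, 101, 168], [72, 104, 171], [74, 107, 174], [75, 109, 178], [75, 110, 180], [75, 110, 181], [74, 109, 179], [73, 108, 179], [73, 108, 179], [72, 108, 179], [69, 106, 179], [67, 104, 180], [68, 103, 178], [68, 99, 177], [76, 101, 171], [107, 116, 155], [141, 135, 136], [183, 163, 118], [218, 195, 106], [238, 219, 102], [252, 239, 102], [253, 243, 106], [251, 242, 112], [251, 243, 115], [250, 242, 116], [250, 241, 115], [250, 241, 113], [250, 240, 111], [249, 240, 110], [249, 240, 108], [247, 237, 114], [244, 233, 126], [240, 229, 141], [234, 225, 165], [232, 225, 188], [225, 219, 202], [212, 206, 201], [198, 192, 188], [185, 172, 166], [181, 158, 144], [181, 148, 123], [182, 139, 104], [186, 137, 97], [190, 137, 92], [191, 137, 90], [191, 139, 93]]
[[186, 136, 93], [185, 136, 92], [185, 135, 91], [185, 134, 91], [185, 136, 91], [186, 137, 93], [185, 136, 92], [185, 135, 92], [187, 135, 92], [187, 136, 92], [181, 129, 86], [141, 103, 71], [105, 91, 78], [96, 99, 100], [106, 112, 112]]
```

View pics/t4.png

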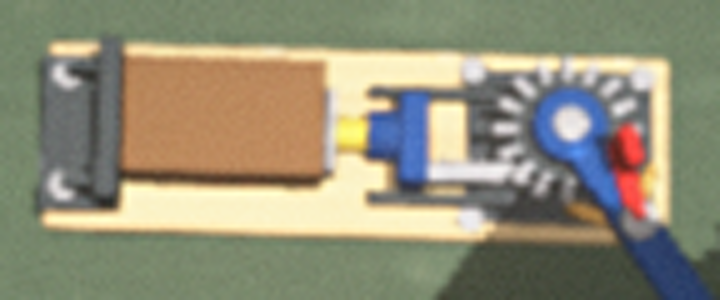

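The block now meets the stop (no wood visible between them at px 120), and the plunger still shows about 16 mm, so the foot is free or nearly so. About 8 mm more is needed: I'll stroke part way, swing back, and measure.

Request:
play_rows(motion=[-0.05,0.93,0,0,0,0.69,0.3,-0.05,0.93,0,0,0,0.69,0.3,-0.05,0.93,0,0,0,0.69,0.3,-0.06,0.93,0,0,0,0.69,0.3,-0.06,0.93,0,0,0,0.69,0.3,-0.06,0.93,0,0,0,0.69,0.3,-0.06,0.93,0,0,0,0.69,0.3,0,0,0,0,0,0,0.3])

```text
time: 17.92
ee_pos: [0.4388, -0.0231, 0.0926]
eef_rot: [-0.449, -3.109, 0.0]
ft_force: [-1.0, -1.2, 0.8]
gripper_width: 0.3
gripper_force: 0.6
```

```bash
cat >> h.py <<'E'
def edges(st):
    r,g,b=st.T;y=50+.5*np.arange(len(r))
    i=np.argmax(r-b>15*0+50) if 0 else None
    yl=np.where((r-b>60)&(g-b>40)&(b<150)&(np.r_[0:len(r)]>0)&(y<150)&(y>75))[0]
    k=yl[0]
    while r[k]>160:k-=1
    j=yl[-1]
    print("sleeve edge",y[k]+.5*(160-r[k])/(r[k+1]-r[k]),"yellow end ~",y[j])
E
python3 - <<'E'
from h import *
grip();im,st=yel();edges(st)
cv2.imwrite("pics/s5.png",cv2.resize(read_camera("scene")[160:260,260:420],None,fx=5,fy=5,interpolation=cv2.INTER_CUBIC)[:,:,::-1])
E
```

```text
t 17.93 base-frame tcp [-0.1517  0.0394  0.0926] ft [-1.  -1.2  0.8] w 0.3 gf 0.6
r 0.1568 handle 0.254 tool cw 0.239
yellow (np.float64(107.5), np.float64(114.0), 7.0) blue (np.float64(76.0), np.float64(103.5), 28.0) brown (np.float64(105.5), np.float64(229.0), 49.5) dark None
sleeve edge 105.0 yellow end ~ 149.5
```

View pics/s5.png

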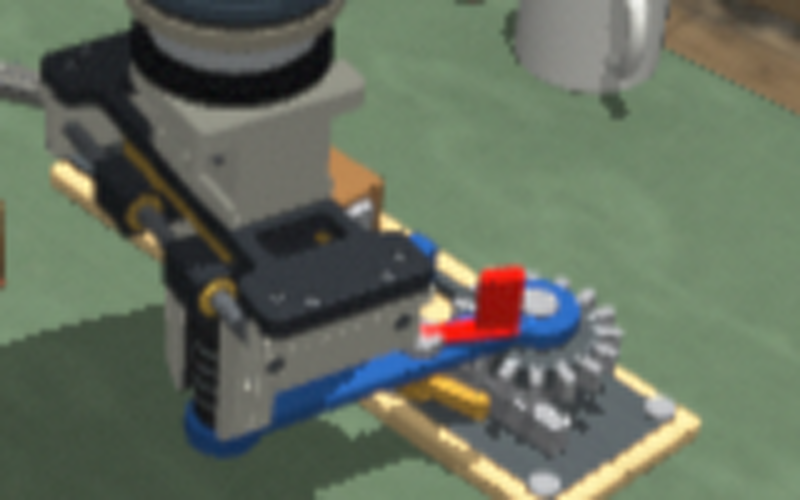

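The scene view shows the lever still on the closing side, with the gripper hiding the jaw. The top view gives the sleeve edge at 105.0 mm (+4.5 mm). I'll measure the exposed plunger precisely.

```bash
python3 - <<'E'
from h import *
im,st=yel();print(st[100:150:2].tolist())
E
```

```text
yellow (np.float64(108.0), np.float64(114.5), 7.0) blue (np.float64(76.0), np.float64(103.5), 28.0) brown (np.float64(105.5), np.float64(229.0), 41.5) dark None
[[61, 100, 178], [64, 101, 177], [71, 102, 176], [84, 107, 171], [120, 129, 157], [159, 154, 142], [200, 183, 126], [231, 210, 113], [242, 224, 107], [251, 237, 104], [252, 241, 104], [251, 240, 107], [250, 240, 106], [250, 240, 103], [247, 235, 106], [242, 229, 112], [236, 222, 123], [229, 216, 148], [227, 216, 175], [220, 212, 195], [208, 203, 201], [196, 192, 191], [184, 174, 170], [178, 158, 148], [176, 145, 125]]
```

Request:
play_rows(motion=[-0.05,0.85,0,0,0,0.63,0.3,-0.05,0.85,0,0,0,0.63,0.3,-0.05,0.85,0,0,0,0.63,0.3,0,0,0,0,0,0,0.3,0,0,0,0,0,0,0.3])

```text
time: 18.7
ee_pos: [0.4614, 0.0211, 0.0924]
eef_rot: [-0.951, -2.993, 0.0]
ft_force: [-2.2, -1.1, -1.1]
gripper_width: 0.301
gripper_force: 0.8
```

Request:
play_rows(motion=[-0.05,-0.93,0,0,0,-0.69,0.3,-0.05,-0.93,0,0,0,-0.69,0.3,-0.05,-0.93,0,0,0,-0.69,0.3,-0.05,-0.93,0,0,0,-0.69,0.3,0,0,0,0,0,0,0.3])

```text
time: 19.32
ee_pos: [0.4343, -0.048, 0.0927]
eef_rot: [0.216, 3.134, -0.0]
ft_force: [-0.0, -1.1, 0.9]
gripper_width: 0.303
gripper_force: 0.5
```

```bash
python3 - <<'E'
from h import *
grip();im,st=yel();print(st[100:150:2].tolist())
cv2.imwrite("pics/t6.png",cv2.resize(im,None,fx=5,fy=5,interpolation=cv2.INTER_CUBIC)[:,:,::-1])
E
```

```text
t 19.32 base-frame tcp [-0.1551  0.0144  0.0927] ft [-0.  -1.1  0.9] w 0.303 gf 0.5
r 0.1558 handle 0.092 tool cw 0.09
yellow (np.float64(111.0), np.float64(114.5), 4.0) blue (np.float64(79.5), np.float64(107.5), 28.5) brown (np.float64(109.5), np.float64(229.0), 22.0) dark None
[[72, 107, 178], [71, 106, 177], [70, 106, 178], [69, 105, 179], [67, 102, 178], [59, 98, 178], [62, 98, 173], [80, 104, 158], [105, 113, 142], [149, 143, 124], [195, 180, 114], [234, 214, 108], [251, 237, 102], [252, 240, 100], [250, 238, 104], [245, 232, 112], [237, 224, 124], [231, 219, 150], [228, 220, 178], [223, 216, 198], [211, 206, 203], [198, 194, 192], [186, 175, 172], [180, 159, 150], [178, 146, 127]]
```

The exposed plunger now measures about 8.2 mm against 16.3 mm free, so it is halfway in. I'll open, rise straight up and check.

Request:
play_rows(motion=[0,0,0,0,0,0,0.6,0,0,0,0,0,0,0.6,0,0,0,0,0,0,0.6,0,0,-1,0,0,0,0.6,0,0,-1,0,0,0,0.6,0,0,-1,0,0,0,0.6,0,0,-1,0,0,0,0.6,0,0,-1,0,0,0,0.6])

```text
time: 20.38
ee_pos: [0.4344, -0.0467, 0.1933]
eef_rot: [0.214, 3.134, 0.0]
ft_force: [-0.4, -0.3, -0.0]
gripper_width: 0.601
gripper_force: 0.0
```

Request:
play_rows(motion=[1,0,-0.5,0,0,0,0.6,1,0,0,0,0,0,0.6,1,0,0,0,0,0,0.6,0,0,0,0,0,0,0.6])

```text
time: 20.88
ee_pos: [0.3744, -0.0385, 0.2027]
eef_rot: [0.214, 3.134, 0.0]
ft_force: [-0.5, 0.2, -0.4]
gripper_width: 0.599
gripper_force: 0.0
```

```bash
python3 - <<'E'
from h import *
state();im,st=yel();print(st[110:146:2].tolist())
a=read_camera("wrist");cv2.imwrite("pics/w7.png",np.vstack([cv2.resize(im,(560,233),interpolation=cv2.INTER_CUBIC),a[:360]])[:,:,::-1])
E
```

```text
t 20.88 base-frame tcp [-0.2153  0.021   0.2027] ft [-0.5  0.2 -0.4] w 0.599 gf 0.0
yellow (np.float64(110.0), np.float64(115.0), 5.5) blue (np.float64(79.5), np.float64(107.5), 28.5) brown (np.float64(109.5), np.float64(229.0), 107.0) dark None
[[55, 92, 170], [57, 92, 164], [74, 97, 150], [97, 107, 134], [141, 136, 118], [187, 172, 108], [227, 206, 103], [249, 231, 98], [250, 236, 96], [247, 233, 101], [241, 226, 106], [233, 216, 116], [224, 210, 141], [222, 211, 170], [215, 208, 191], [202, 198, 196], [190, 186, 185], [178, 168, 164]]
```

View pics/w7.png

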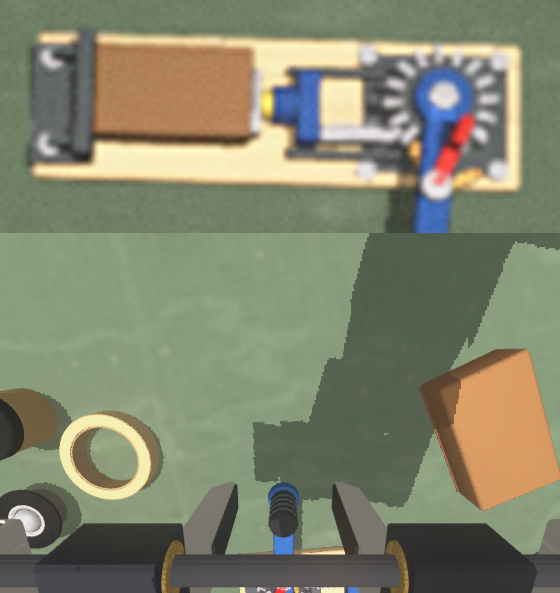

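The block is held against the stop, the plunger is about half in, the lever is at closing, and the gripper is clear. Handing in now.

```bash
python3 -c "
from cell import *
print(hand_in())"
```

```text
the job is handed in; nothing more can be done
None
```

The job is handed in: the block is clamped against the end stop, the spring foot is about 8 mm into its 16 mm sleeve (measured from the top camera), the lever is set to closing, and the gripper has let go and moved clear. It took about 21 s of the 72 s allowed; no verdict came back.

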